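# Stand the toppled bottle and carton back up off the preheater

## Task

The white bottle and the cardboard carton have toppled against the preheater and must come off it before it is switched on. Push each one gently back upright on the spot with the fingertips, from behind its leaning top, so that both stand by themselves on their bases; do not grip, lift or carry them, and leave everything else where it is.

Things in the scene. Friction and masses are not known exactly. Their poses are not given: they have to be found in the camera images.
- preheater: fixed low aluminium box (board preheater), 150 (x) x 260 (y) x 55 mm tall, dark flat top. Origin: centre of its underside, z up; x points level from its near long edge (robot side) to the far one. Bottle and carton lean side by side on its near top edge (x -75, z 55 mm), about 165 mm apart; either may be the left one. Their tops overhang it.
- bottle: white bottle, body 50 (x) x 56 (y) x 108 mm, grey cap 34 mm wide up to 140 mm; about 0.2 kg. Origin: centre of its underside, z towards the cap. It leans 30 degrees from upright along the preheater's +x, resting on its bottom edge (local x +25 mm, at z = 0), +x face on the preheater. It balances at 20 degrees of lean; pushed nearer to upright it drops onto its base by itself.
- carton: plain cardboard box of a spare part, 50 (x) x 72 (y) x 130 mm tall, about 0.15 kg. Origin: centre of its underside, z along its height. It leans just as the bottle does, resting on its bottom edge (local x +25 mm, at z = 0), and balances at about 20 degrees of lean.
- board: green phone logic board, 34 x 85 x 4 mm (shield cans to 6 mm), lying on the preheater's top. Origin: centre of its underside. Leave it alone.
- fluxjar: small round jar, 38 mm wide, 36 mm tall, standing on the mat between the two toppled things. Origin: centre of its underside. Leave it alone.
- phone: dark phone lying flat, 150 x 72 x 9 mm, long along its x. Origin: centre of its underside. Leave it alone.
- driver: small screwdriver lying on the bench, 140 mm long along its x, 12 mm thick. Origin: centre of its underside. Leave it alone.
- tweezers: steel tweezers lying flat, 140 mm long along their x, 12 mm wide. Origin: centre of its underside. Leave it alone.
- screwtray: grey open screw tray with four compartments, 90 x 70 x 22 mm. Origin: centre of its underside. Leave it alone.
- spool: metal spool standing on its flat end, 54 mm wide, 38 mm tall. Origin: centre of its underside. Leave it alone.

How it is judged:
By the outcome, as a careful person would: the job done as asked, in the order asked, and still so for the second after the job is handed in, with the robot touching nothing.
It also fails if it takes over 51 s, if anything falls off the work surface, if the arm or the gripper's body presses on something with over 40 N, if the wrist force passes 120 N, or if a joint passes its speed limit or range.

## Robot

A 6-joint arm with a two-finger parallel gripper is mounted at the origin on the work surface. World frame = base frame: x ahead of the robot, y to its left, z up, the work surface at z = 0. Lengths are in m, angles in rad, forces in N, time in s.
With the tool pointing down it reaches from about 0.35 to 0.975 m from the base axis. Payload 4.9 kg.
Tool frame: the origin (TCP) lies midway between the tips of the shut fingers; the grasp point (between the pads) lies 19 mm behind it; z points along the fingers, y is the line along which they close (so a half turn about z gives the same grasp; the last joint's range is limited). The gripper opens to 85 mm and grips with 20 to 120 N. Pads are 22 mm wide; open, the fingers measure 114 mm over their backs; the gripper's body (76 mm by 85 mm) begins 54 mm behind the grasp point. The pads swing forward as they close: fully open they stand 13 mm farther back than shut.
Start: joints at [1.065, 0.053, 1.613, -0, 1.476, -0.119], TCP at [0.236, 0.579, 0.231] pointing down, gripper open.
Joint ranges: [-3.01, 3.01], [-1.01, 2.22], [0.06, 2.58], [-1.02, 4.17], [0.09, 2.62], [-3.14, 3.14]. Speed limits (rad/s): [2.57, 2.57, 3.14, 3.14, 3.14, 3.14].

## Interface

Orientations are given as a rotation vector (axis times angle).
In Python, from station import ctrl gives the robot as it stands.
- The arm moves only by the shell command python3 -m handwheel 'ROWS' [FORCE]. ROWS is JSON, a list of rows, each an object with "gripper": the gripper command: -1 is fully open, 1 is shut, values between are in proportion; "offset": the shift along the tool's x, y, z in mm, a list of three; "rotation": the turn, a rotation vector about the tool's x, y, z in rad, a list of three. A call has exactly 8 rows; each row is the pose to reach, as a shift and turn from the pose commanded when the call began, along the tool's axes at that moment; what a row does not reach only later rows make up. A row lasts 1/8 s, in which the tool goes at most 62.5 mm and 10.7 degrees, less where a joint would pass 70% of its speed; a pose out of reach is approached as far as the arm can. A call with a gripper value outside its range is refused whole. The fingers move at their own pace and stop on an object; FORCE is the grip in N (left out, the last holds). Time passes only in rows, so rows that repeat a pose let the fingers close, or fill a call up. It gives the time, the measured TCP pose, the force, the opening and the grip force at its end, in the units of the state.
- ctrl.get_obs(): the state, without advancing time (a new reading comes with each control period).
- ctrl.get_image(name): name is "side" or "top"; returns a dict with "image" (420x560x3 uint8, red, green, blue), "fovy" (degrees; the focal length in pixels is half the picture's height over the tangent of half this angle, whatever the lens; pixels are square), "cx", "cy" (the principal point, pixels), "k1" (the pictures are not rectified: a ray, as slopes to the right and down, at radius r is drawn at 1 + k1 r^2 times it, then the intrinsics apply), "xyz" and "attitude" of the camera in the world. Camera axes: x right, y up, looking along -z (the intrinsics and any distortion apply to the point x, -y, -z); pixel columns grow to the right and rows downward; lengths in m; the calibration is good to about 2 mm. A picture is of the moment at which its call begins. There is no depth.
- ctrl.finish_job(): hands the job in; it is judged then, once.
The state is a dict: "t": time; "q": joint angles; "dq": joint speeds; "effort": joint torques, N m; "tool_pos": TCP position; "tool_rot": TCP orientation; "contact_force": force on the tool from outside, world axes, zero at the start; "wrist_torque": the same for the moment, N m; "opening": finger opening in m; "grip_force": force on a finger pad.
Only numpy, scipy, OpenCV 4.12 (cv2) and the standard library are available. Lean on these libraries where they do the work, as an engineer would, in place of code of your own. Each camera call takes 0.05 s, during which the arm holds its last target. There are 200 camera calls.

## Working session

There is one attempt and no reset: what is moved stays moved. The work goes in short steps, Python scripts to look and compute and a shell command to move; the robot and the scene stay as the last step left them, time stands still between calls to the robot, and variables do not carry over. Pictures are saved under pics/ and viewed, at most 10 in all, crops included, and the job is handed in when it is done.

```bash
mkdir -p pics; ls; python3 - <<'E'
from station import ctrl
import cv2
for n in("top","side"):
    d=ctrl.get_image(n); cv2.imwrite(f"pics/{n}0.png",d["image"][:,:,::-1]); print({k:v for k,v in d.items() if k!="image"})
o=ctrl.get_obs(); print(o)
E
```

```text
pics
{'fovy': 53.59166019803092, 'cx': 281.91995986003104, 'cy': 209.47329343825612, 'k1': -0.12064063049562958, 'xyz': array([0.33007928, 0.01260973, 1.18760147]), 'attitude': array([ 0.16972243, -0.13899897, -1.54836725])}
{'fovy': 42.94857733391564, 'cx': 278.48402995352166, 'cy': 215.98506516478417, 'k1': 0.01456150665523177, 'xyz': array([ 0.39033167, -0.72988021,  0.97694408]), 'attitude': array([ 0.68884888, -0.06029474, -0.15979741])}
{'t': 0.1, 'q': array([ 1.06500795e+00,  5.33406007e-02,  1.61416283e+00, -2.05411883e-05,
        1.47600103e+00, -1.19006050e-01]), 'dq': array([-7.86007147e-04, -7.44946134e-04, -1.77002728e-03, -9.27459804e-05,
        1.15114234e-04, -1.98987651e-04]), 'effort': array([-1.73879348e-04, -3.94906855e+01, -3.71361673e+01, -8.92361231e-05,
        3.90304936e-03, -6.75008081e-06]), 'tool_pos': array([0.23548808, 0.57832641, 0.23015144]), 'tool_rot': array([-6.03663757e-01, -3.08246930e+00,  2.86705427e-03]), 'contact_force': array([ 0.19481243, -0.034097  ,  0.05722595]), 'wrist_torque': array([-0.00253812, -0.00712527,  0.043849  ]), 'grip_force': 0.0, 'opening': 0.08502098491144304}
```

View pics/top0.png

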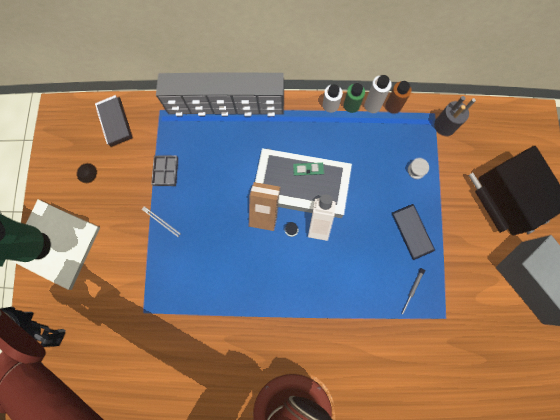

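View pics/side0.png

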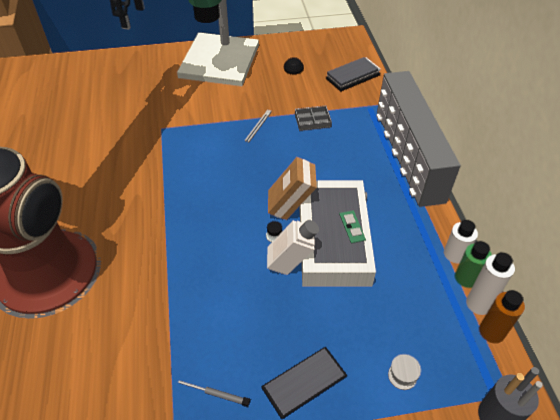

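The top view shows the preheater at about (258–350, 150–212), the carton on its left (264, 205), the bottle on its right (322, 217), and the jar at (291, 229). I'll zoom in for corners.

```bash
python3 - <<'E'
import cv2, numpy as np
a=cv2.imread("pics/top0.png")[140:250,235:365]; b=cv2.imread("pics/side0.png")[145:295,250:390]
a=cv2.resize(a,None,fx=4.5,fy=4.5,interpolation=cv2.INTER_CUBIC)
b=cv2.resize(b,None,fx=4,fy=4,interpolation=cv2.INTER_CUBIC)
cv2.imwrite("pics/topz.png",a);cv2.imwrite("pics/sidez.png",b); print(a.shape,b.shape)
E
cat > h.py <<'E'
import numpy as np, cv2
from scipy.spatial.transform import Rotation as R
CAM=dict(top=(53.59166,281.91996,209.47329,-0.1206406,[0.33007928,0.01260973,1.18760147],[0.16972243,-0.13899897,-1.54836725]),
 side=(42.948577,278.48403,215.985065,0.0145615,[0.39033167,-0.72988021,0.97694408],[0.68884888,-0.06029474,-0.15979741]))
def K(c):
    f=210/np.tan(np.radians(c[0])/2); return np.array([[f,0,c[1]],[0,f,c[2]],[0,0,1]]),np.array([c[3],0,0,0.])
def ray(n,uv,z):
    c=CAM[n];k,d=K(c); p=cv2.undistortPoints(np.array(uv,float).reshape(-1,1,2),k,d)[:,0]
    v=R.from_rotvec(c[5]).apply(np.c_[p[:,0],-p[:,1],-np.ones(len(p))]); o=np.array(c[4])
    return o+v*((z-o[2])/v[:,2])[:,None]
def proj(n,X):
    c=CAM[n];k,d=K(c); q=R.from_rotvec(c[5]).inv().apply(np.atleast_2d(X)-c[4])*[1,-1,-1]
    return cv2.projectPoints(q,np.zeros(3),np.zeros(3),k,d)[0][:,0]
E
```

```text
(495, 585, 3) (600, 560, 3)
```

View pics/topz.png

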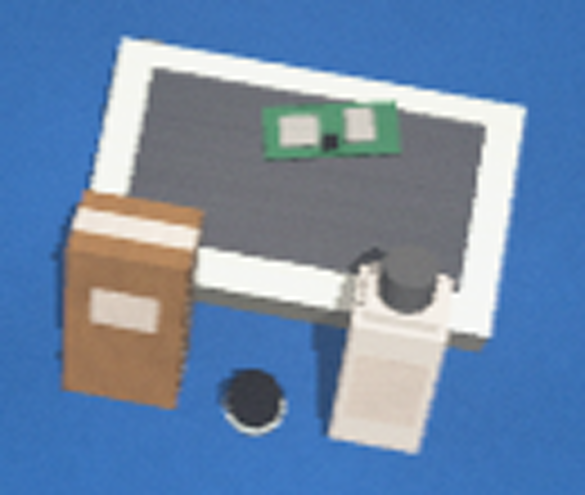

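View pics/sidez.png

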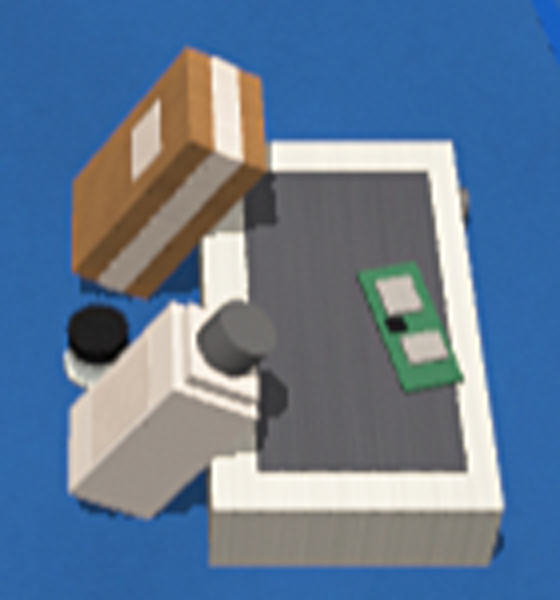

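```bash
python3 - <<'E'
from h import *
t=lambda L:[(234.6+u/4.5,139.6+v/4.5) for u,v in L]; s=lambda L:[(249.6+u/4,144.6+v/4) for u,v in L]
A=ray("top",t([(122,38),(525,106),(490,340)]),.055)[:,:2];B=ray("side",s([(450,142),(502,510),(208,510)]),.055)[:,:2]
print(A,B,sep="\n")
P=(A+B)/2; c=(P[0]+P[2])/2
d=P[0]-P[1]; yaw=np.arctan2(d[1],d[0])-np.pi/2; d2=P[1]-P[2]; yaw2=np.arctan2(d2[1],d2[0]); print(c,yaw,yaw2,np.linalg.norm(d),np.linalg.norm(d2))
ca=ray("top",t([(63,390),(175,408)]),.025)[:,:2]; bo=ray("top",t([(328,437),(420,452)]),.025)[:,:2]
cs=ray("side",s([(75,270),(145,298)]),[.025,0])[:,:2] if 0 else None
y=.65*yaw+.35*yaw2; M=np.array([[np.cos(y),np.sin(y)],[-np.sin(y),np.cos(y)]])
for n,q in(("carton",ca),("bottle",bo)): print(n,(q-c)@M.T*1000, "yaw",np.arctan2(*(q[0]-q[1])[::-1])-np.pi/2)
# side: bottom front vertex near side (carton (75,270) back lower at z .025)
for n,uv,z in(("c back-right",(72,270),.025),("c pivot-right",(145,298),0),("b back-right",(70,490),.025),("b pivot-right",(148,517),0)):
    print(n,(ray("side",s([uv]),z)[:,:2]-c)@M.T*1000)
j=ray("top",t([(252,398)]),.036)[:,:2];print("jar",(j-c)@M.T*1000,j)
E
```

```text
[[ 0.73514713  0.09846832]
 [ 0.6934453  -0.15789546]
 [ 0.54254497 -0.13386481]]
[[ 0.73376211  0.0973606 ]
 [ 0.69111212 -0.15966651]
 [ 0.54165696 -0.13473746]]
[ 0.6382778  -0.01819334] -0.16284833036040602 -0.16158466513637465 0.2601371921524939 0.15215983979750805
carton [[-148.75949305  127.06969896]
 [-147.44477322   55.45942458]] yaw -0.14404873554345787
bottle [[-148.49192845  -42.12642632]
 [-147.65710327 -100.30745613]] yaw -0.1480582797988994
c back-right [[-148.4776699    56.17511262]]
c pivot-right [[-105.67868918   55.43562599]]
b back-right [[-148.3172847   -97.69884113]]
b pivot-right [[-106.17163271  -98.58249914]]
jar [[-134.29009219    8.73808404]] [[0.5071677  0.01214354]]
```

```bash
cat >> h.py <<'E'
C=np.array([.6383,-.0182]);YAW=-.162
def W(x,y,z): return np.r_[C+R.from_euler('z',YAW).as_matrix()[:2,:2]@(np.array([x,y])/1000),z/1000]
def go(o,tgt,sgn):
    T=R.from_rotvec(o["tool_rot"]); X=R.from_euler('z',YAW).as_matrix()@[sgn,0,0]; Z=np.array([0,0,-1.])
    G=R.from_matrix(np.c_[X,np.cross(Z,X),Z])
    print("offset",T.inv().apply(tgt-o["tool_pos"]).round(4)*1000,"rot",(T.inv()*G).as_rotvec().round(3))
def pre(o):
    T=R.from_rotvec(o["tool_rot"]);print("t",o["t"],"pre xyz",(R.from_euler('z',-YAW).apply(o["tool_pos"]-np.r_[C,0])*1000).round(1),"F",o["contact_force"].round(2),"open",o["opening"],"toolx in pre",R.from_euler('z',-YAW).apply(T.apply([1,0,0])).round(3))
E
python3 - <<'E'
from h import *
from station import ctrl
o=ctrl.get_obs(); pre(o)
for s in(1,-1): go(o,W(0,-71,200),s)
E
```

```text
t 0.1 pre xyz [-493.8  523.7  230.2] F [ 0.19 -0.03  0.06] open 0.08502098491144304 toolx in pre [-0.975  0.223  0.   ]
offset [-613.9 -469.7   30.9] rot [-1.000e-03  3.000e-03  2.917e+00]
offset [-613.9 -469.7   30.9] rot [-0.002 -0.    -0.225]
```

```bash
python3 -m handwheel '[{"gripper":1,"offset":[-45,-35,0],"rotation":[0,0,0]},{"gripper":1,"offset":[-90,-70,0],"rotation":[0,0,-0.05]},{"gripper":1,"offset":[-135,-104,0],"rotation":[0,0,-0.1]},{"gripper":1,"offset":[-180,-138,0],"rotation":[0,0,-0.15]},{"gripper":1,"offset":[-225,-172,0],"rotation":[0,0,-0.225]},{"gripper":1,"offset":[-270,-206,0],"rotation":[0,0,-0.225]},{"gripper":1,"offset":[-315,-240,0],"rotation":[0,0,-0.225]},{"gripper":1,"offset":[-360,-275,0],"rotation":[0,0,-0.225]}]' 20
python3 - <<'E'
from h import *
from station import ctrl
o=ctrl.get_obs(); pre(o); go(o,W(0,-71,200),-1)
E
```

```text
t: 1.1
tool_pos: [0.4658, 0.1866, 0.2309]
tool_rot: [-0.254, -3.131, -0.0]
contact_force: [-0.2, 0.9, 0.4]
opening: 0.0001
grip_force: 0.0
t 1.1 pre xyz [-203.3  174.3  230.9] F [-0.18  0.94  0.36] open 9.44990745768059e-05 toolx in pre [-1. -0.  0.]
offset [-203.2 -245.4   30.9] rot [ 0. -0.  0.]
```

```bash
python3 -m handwheel '[{"gripper":1,"offset":[-34,-41,0],"rotation":[0,0,0]},{"gripper":1,"offset":[-68,-82,5],"rotation":[0,0,0]},{"gripper":1,"offset":[-102,-123,10],"rotation":[0,0,0]},{"gripper":1,"offset":[-136,-164,15],"rotation":[0,0,0]},{"gripper":1,"offset":[-170,-205,20],"rotation":[0,0,0]},{"gripper":1,"offset":[-204,-245,30],"rotation":[0,0,0]},{"gripper":1,"offset":[-204,-245,30],"rotation":[0,0,0]},{"gripper":1,"offset":[-204,-245,30],"rotation":[0,0,0]}]'
python3 - <<'E'
from h import *
from station import ctrl
import cv2
o=ctrl.get_obs(); pre(o); go(o,W(0,-71,100),-1)
d=ctrl.get_image("side"); cv2.imwrite("pics/s1.png",cv2.resize(d["image"][120:320,220:440,::-1],None,fx=2.5,fy=2.5))
E
```

```text
t: 2.1
tool_pos: [0.6268, -0.0859, 0.2007]
tool_rot: [-0.254, -3.13, -0.001]
contact_force: [-0.8, 0.2, -0.0]
opening: -0.0002
grip_force: 0.0
t 2.1 pre xyz [ -0.4 -68.7 200.7] F [-0.83  0.25 -0.03] open -0.00022059661209232587 toolx in pre [-1.    -0.     0.001]
offset [ -0.6  -2.4 100.7] rot [ 0.001 -0.001  0.   ]
```

View pics/s1.png

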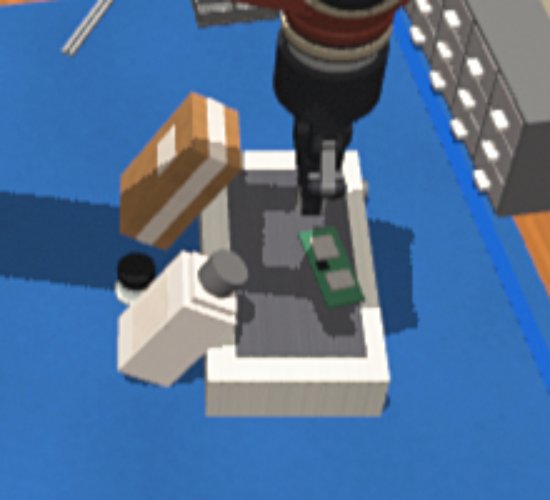

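The shut fingers are at crop pixel (312, 200), above the preheater and behind the bottle's cap at (224, 270), with room to descend.

```bash
python3 -m handwheel '[{"gripper":1,"offset":[0,-2,20],"rotation":[0,0,0]},{"gripper":1,"offset":[0,-2,45],"rotation":[0,0,0]},{"gripper":1,"offset":[0,-2,70],"rotation":[0,0,0]},{"gripper":1,"offset":[0,-2,90],"rotation":[0,0,0]},{"gripper":1,"offset":[0,-2,98],"rotation":[0,0,0]},{"gripper":1,"offset":[5,-2,98],"rotation":[0,0,0]},{"gripper":1,"offset":[12,-2,98],"rotation":[0,0,0]},{"gripper":1,"offset":[18,-2,98],"rotation":[0,0,0]}]'
python3 -m handwheel '[{"gripper":1,"offset":[3,0,0],"rotation":[0,0,0]},{"gripper":1,"offset":[6,0,0],"rotation":[0,0,0]},{"gripper":1,"offset":[9,0,0],"rotation":[0,0,0]},{"gripper":1,"offset":[12,0,0],"rotation":[0,0,0]},{"gripper":1,"offset":[15,0,0],"rotation":[0,0,0]},{"gripper":1,"offset":[18,0,0],"rotation":[0,0,0]},{"gripper":1,"offset":[20,0,0],"rotation":[0,0,0]},{"gripper":1,"offset":[22,0,0],"rotation":[0,0,0]}]'
python3 - <<'E'
from h import *
from station import ctrl
import cv2
o=ctrl.get_obs(); pre(o)
d=ctrl.get_image("side"); cv2.imwrite("pics/s2.png",cv2.resize(d["image"][120:320,220:440,::-1],None,fx=2.5,fy=2.5))
E
```

```text
t: 3.15
tool_pos: [0.6093, -0.0855, 0.1045]
tool_rot: [0.254, 3.129, -0.001]
contact_force: [-0.3, -0.4, -0.5]
opening: 0.0002
grip_force: 0.0
t: 4.15
tool_pos: [0.5874, -0.0818, 0.1033]
tool_rot: [0.254, 3.131, -0.0]
contact_force: [0.7, 0.4, 0.6]
opening: -0.0001
grip_force: 0.1
t 4.15 pre xyz [-40.  -71.  103.3] F [0.68 0.43 0.57] open -0.0001211397236076741 toolx in pre [-1. -0. -0.]
```

View pics/s2.png

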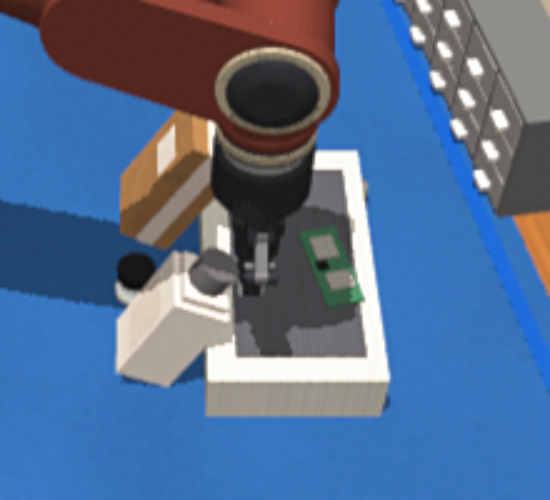

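The fingers are touching the cap (crop ~(215, 270)) and the bottle has started to rise, so I'll continue slowly past the balance point (TCP x ≈ -55).

```bash
python3 -m handwheel '[{"gripper":1,"offset":[2,0,0],"rotation":[0,0,0]},{"gripper":1,"offset":[4,0,0],"rotation":[0,0,0]},{"gripper":1,"offset":[6,0,0],"rotation":[0,0,0]},{"gripper":1,"offset":[8,0,0],"rotation":[0,0,0]},{"gripper":1,"offset":[10,0,0],"rotation":[0,0,0]},{"gripper":1,"offset":[12,0,0],"rotation":[0,0,0]},{"gripper":1,"offset":[14,0,0],"rotation":[0,0,0]},{"gripper":1,"offset":[16,0,0],"rotation":[0,0,0]}]'
python3 -m handwheel '[{"gripper":1,"offset":[1,0,0],"rotation":[0,0,0]},{"gripper":1,"offset":[3,0,0],"rotation":[0,0,0]},{"gripper":1,"offset":[4,0,0],"rotation":[0,0,0]},{"gripper":1,"offset":[6,0,0],"rotation":[0,0,0]},{"gripper":1,"offset":[7,0,0],"rotation":[0,0,0]},{"gripper":1,"offset":[7,0,0],"rotation":[0,0,0]},{"gripper":1,"offset":[7,0,0],"rotation":[0,0,0]},{"gripper":1,"offset":[7,0,0],"rotation":[0,0,0]}]'
python3 - <<'E'
from h import *
from station import ctrl
import cv2
o=ctrl.get_obs(); pre(o)
d=ctrl.get_image("side"); cv2.imwrite("pics/s3.png",cv2.resize(d["image"][120:320,220:440,::-1],None,fx=2.5,fy=2.5))
E
```

```text
t: 5.2
tool_pos: [0.5716, -0.0793, 0.1033]
tool_rot: [-0.254, -3.131, 0.0]
contact_force: [-0.1, -0.2, 0.2]
opening: 0.0
grip_force: 0.0
t: 6.2
tool_pos: [0.5648, -0.0782, 0.1033]
tool_rot: [0.254, 3.131, -0.0]
contact_force: [0.1, -0.6, 0.6]
opening: -0.0003
grip_force: 0.0
t 6.2 pre xyz [-62.8 -71.  103.3] F [ 0.07 -0.57  0.59] open -0.0002912726154452876 toolx in pre [-1. -0. -0.]
```

View pics/s3.png

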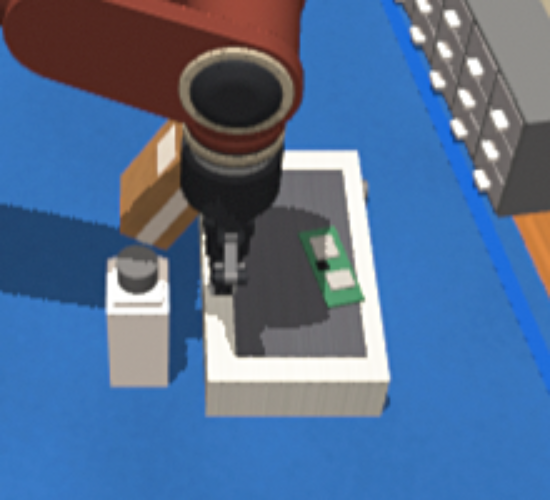

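The bottle stands upright (crop (138, 320)). Next: retreat, shift to behind the carton, lower slightly and push it the same way.

```bash
python3 -m handwheel '[{"gripper":1,"offset":[-30,0,0],"rotation":[0,0,0]},{"gripper":1,"offset":[-63,0,0],"rotation":[0,0,0]},{"gripper":1,"offset":[-63,30,0],"rotation":[0,0,0]},{"gripper":1,"offset":[-63,70,0],"rotation":[0,0,0]},{"gripper":1,"offset":[-63,110,0],"rotation":[0,0,0]},{"gripper":1,"offset":[-63,145,5],"rotation":[0,0,0]},{"gripper":1,"offset":[-63,162,10],"rotation":[0,0,0]},{"gripper":1,"offset":[-53,162,10],"rotation":[0,0,0]}]'
python3 -m handwheel '[{"gripper":1,"offset":[4,0,0],"rotation":[0,0,0]},{"gripper":1,"offset":[8,0,0],"rotation":[0,0,0]},{"gripper":1,"offset":[12,0,0],"rotation":[0,0,0]},{"gripper":1,"offset":[15,0,0],"rotation":[0,0,0]},{"gripper":1,"offset":[18,0,0],"rotation":[0,0,0]},{"gripper":1,"offset":[21,0,0],"rotation":[0,0,0]},{"gripper":1,"offset":[24,0,0],"rotation":[0,0,0]},{"gripper":1,"offset":[26,0,0],"rotation":[0,0,0]}]'
python3 - <<'E'
from h import *
from station import ctrl
import cv2
o=ctrl.get_obs(); pre(o)
E
```

```text
t: 7.25
tool_pos: [0.6428, 0.0737, 0.0926]
tool_rot: [-0.252, -3.13, 0.001]
contact_force: [-0.8, 0.5, 0.1]
opening: 0.0002
grip_force: 0.0
t: 8.25
tool_pos: [0.6174, 0.0775, 0.0933]
tool_rot: [-0.254, -3.131, 0.0]
contact_force: [-0.4, 0.4, 0.2]
opening: 0.0001
grip_force: 0.1
t 8.25 pre xyz [-36.1  91.   93.3] F [-0.37  0.37  0.16] open 5.3809408973740994e-05 toolx in pre [-1. -0.  0.]
```

Balance is expected at TCP x ≈ -51, so I'll push to about -59.

```bash
python3 -m handwheel '[{"gripper":1,"offset":[2,0,0],"rotation":[0,0,0]},{"gripper":1,"offset":[4,0,0],"rotation":[0,0,0]},{"gripper":1,"offset":[6,0,0],"rotation":[0,0,0]},{"gripper":1,"offset":[8,0,0],"rotation":[0,0,0]},{"gripper":1,"offset":[10,0,0],"rotation":[0,0,0]},{"gripper":1,"offset":[12,0,0],"rotation":[0,0,0]},{"gripper":1,"offset":[14,0,0],"rotation":[0,0,0]},{"gripper":1,"offset":[16,0,0],"rotation":[0,0,0]}]'
python3 -m handwheel '[{"gripper":1,"offset":[1,0,0],"rotation":[0,0,0]},{"gripper":1,"offset":[3,0,0],"rotation":[0,0,0]},{"gripper":1,"offset":[4,0,0],"rotation":[0,0,0]},{"gripper":1,"offset":[6,0,0],"rotation":[0,0,0]},{"gripper":1,"offset":[7,0,0],"rotation":[0,0,0]},{"gripper":1,"offset":[7,0,0],"rotation":[0,0,0]},{"gripper":1,"offset":[7,0,0],"rotation":[0,0,0]},{"gripper":1,"offset":[7,0,0],"rotation":[0,0,0]}]'
python3 -m handwheel '[{"gripper":1,"offset":[-20,0,0],"rotation":[0,0,0]},{"gripper":1,"offset":[-50,0,0],"rotation":[0,0,0]},{"gripper":1,"offset":[-70,0,-30],"rotation":[0,0,0]},{"gripper":1,"offset":[-90,0,-70],"rotation":[0,0,0]},{"gripper":1,"offset":[-110,0,-110],"rotation":[0,0,0]},{"gripper":1,"offset":[-110,0,-150],"rotation":[0,0,0]},{"gripper":1,"offset":[-110,0,-150],"rotation":[0,0,0]},{"gripper":1,"offset":[-110,0,-150],"rotation":[0,0,0]}]'
python3 - <<'E'
from h import *
from station import ctrl
import cv2
o=ctrl.get_obs(); pre(o)
a=ctrl.get_image("side")["image"][90:350,170:470,::-1];b=ctrl.get_image("top")["image"][110:270,220:380,::-1]
cv2.imwrite("pics/s4.png",np.hstack([cv2.resize(a,(415,360)),cv2.resize(b,(360,360))]))
E
```

```text
t: 9.25
tool_pos: [0.6016, 0.08, 0.0933]
tool_rot: [-0.254, -3.131, 0.0]
contact_force: [-0.1, 0.4, 0.0]
opening: -0.0004
grip_force: 0.0
t: 10.25
tool_pos: [0.5949, 0.0811, 0.0933]
tool_rot: [0.254, 3.131, -0.0]
contact_force: [-0.2, -0.3, -0.2]
opening: 0.0
grip_force: 0.0
t: 11.25
tool_pos: [0.703, 0.0634, 0.2424]
tool_rot: [-0.254, -3.13, 0.0]
contact_force: [-0.2, 0.3, 0.3]
opening: 0.0004
grip_force: 0.0
t 11.25 pre xyz [ 50.7  91.  242.4] F [-0.22  0.28  0.27] open 0.0003585938431716808 toolx in pre [-1.    -0.     0.001]
```

View pics/s4.png

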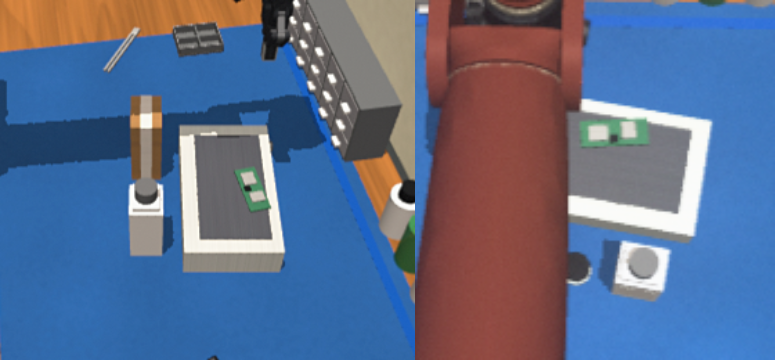

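Both stand upright clear of the preheater: the bottle at (146, 220) and the carton at (146, 137) in the side view. The jar and board are where they were, and the arm is clear.

```bash
python3 -c "
from station import ctrl
print(ctrl.finish_job())"
```

```text
the job is handed in; nothing more can be done
None
```

The bottle and the carton were each pushed back upright on the spot, both stand on their bases clear of the preheater, and the job is handed in; it took about 11 s and nothing else was touched as far as the pictures show.

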